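# Lock the hold-down strap with its square key

### The job

The steel bench block has to be locked down in its fixture. Swing the blue strap back over the block until it meets its stop, then take the red-handled key from its wooden stand, pass it through the eye of the strap into the square socket of the brass barrel below until its collar sits on the strap, and turn it clockwise (seen from above) to its stop. Leave the key in place, collar still down on the strap, and do not disturb the pot, the wire spool, the pliers or the tweezers.

Things in the scene. Friction and masses are not known exactly. Their poses are not given: they have to be found in the camera images.
- fixture: Fixed fixture: dark steel base 105 (x) x 215 (y) x 10 mm, origin at the centre of its underside, z up. Strap pivot post at y = +75 mm, brass lock barrel (40 mm wide, in a 52 mm steel ring) at y = -75 mm, a 75 x 75 x 22 mm steel bench block in the nest between. An 8 mm stop post at x = -24.5, y = -45.5 mm, 44 mm high.
- strap (a joint): Angle of the blue strap about its vertical pivot (rad): 0 = closed, straight over the block with its eye over the barrel, against the stop; grows as the strap swings out to the fixture's +x side (counterclockwise from above), at most 1.6. It is stiff and stays where left (about 0.1 N m).
- strap_pivot (a point): Point on the strap's vertical pivot axis at the height of the strap's top (42.5 mm above the fixture's underside); a bolt head stands 14 mm above it.
- strap_eye (a point): Centre of the eye at the top face of the blue strap (42.5 mm above the fixture's underside): a round through hole 23 mm wide, 150 mm from the pivot. The strap is 40 mm wide, 8 mm thick, 190 mm long. Its axes: z up, +y to the pivot.
- strap_knob (a point): Middle of the black round knob on the strap, halfway between pivot and eye (75 mm from each): 20 mm wide, rises 22 mm above the strap; this point is 12 mm above the strap's top face.
- socket_mouth (a point): Centre of the mouth of the barrel's square socket, 33 mm above the fixture's underside: 16.4 mm square, 20 mm deep. Axes are the fixture's: at barrel angle 0 the sides of the square are parallel to its x and y, so the key enters with its handle along or across the closed strap.
- barrel (a joint): Clockwise angle (from above) of the lock barrel (rad): 0 = unlocked, 1.2 = locked, at its stop. The loose fit of the key adds up to about 0.15 rad of play. Friction about 0.06 N m.
- key: Loose T-handled key, 0.12 kg, 80 mm tall, upright. Origin at the centre of its bottom tip, z up, x along the handle. From the tip up: tapered nose to 5 mm, shank 14 mm square to 18 mm (sides parallel to x and y), round 18 mm wide to 27 mm, collar 30 mm wide to 32 mm, stem 14 mm wide to 60 mm, red bar handle 44 (x) x 12 (y) x 20 mm to 80 mm.
- key_collar (a point): Centre of the underside of the key's collar, 27 mm above its tip. Fully home, it lies on the strap's top face.
- key_handle (a point): Middle of the key's red bar handle, 70 mm above its tip; grip across its 12 mm width.
- key_stand: Fixed wooden block 60 x 60 x 36 mm with a 23 mm round hole that holds the key upright, the collar resting on its top. Origin at the centre of its underside.
- bench_block: Steel bench block 75 x 75 x 22 mm in the fixture's nest; origin at the centre of its underside.
- pot: Bystander: small white pot, 42 mm wide, 34 mm tall; origin at the centre of its underside.
- spool: Bystander: spool of binding wire, 52 mm wide, 28 mm tall; origin at the centre of its underside.
- pliers: Bystander: teal pliers lying flat, 36 x 149 x 12 mm, length along its y.
- tweezers: Bystander: tweezers lying flat, 15 x 140 x 10 mm, length along its y.

How it is judged:
By the outcome, as a careful person would: the job done as asked, in the order asked, and still so for the second after the job is handed in, with the robot touching nothing.
It also fails if it takes over 58 s, if anything falls off the work surface, if the arm or the gripper's body presses on something with over 40 N, if the wrist force passes 120 N, or if a joint passes its speed limit or range.

### The arm

A 7-joint arm with a two-finger parallel gripper is mounted at the origin on a cart in front of the work surface, level with it; the furniture and walls round the work are solid. World frame = base frame: x ahead of the robot, y to its left, z up, the work surface at z = 0. Lengths are in m, angles in degrees, forces in N, time in s.
With the tool pointing down it reaches from about 0.4 to 0.925 m from the base axis. Payload 5.6 kg.
Tool frame: the origin (TCP) lies at the very end of the fingers, on their centre line; the grasp point (between the pads) lies 19 mm behind it; z points along the fingers, y is the line along which they close (so a half turn about z gives the same grasp; the last joint's range is limited). The gripper opens to 85 mm and grips with 20 to 120 N. Pads are 22 mm wide; open, the fingers measure 114 mm over their backs; the gripper's body (76 mm by 85 mm) begins 54 mm behind the grasp point. The pads swing forward as they close: fully open they stand 13 mm farther back than shut.
Start: joints at [64.114, 26.786, -0.665, 91.828, 0.344, 61.387, -3.226], TCP at [0.258, -0.596, 0.231] pointing down, gripper open.
Joint ranges: [-144.91, 144.91], [-17.63, 115.5], [-89.93, 88.59], [15.96, 139.68], [-74.01, 254.01], [8.47, 105.57], [-167.45, 167.45]. Speed limits (degrees/s): [147.25, 147.25, 180, 180, 180, 180, 180].

### API

Orientations are given as a 3x3 rotation matrix whose columns are the frame's x, y, z axes.
In Python, from plant import robot, imaging, models gives the robot as it stands.
- The arm moves only by the tool send_rows, never from a script. Its argument "commands" is a list of rows, each a list of 5 numbers: the shift along the tool's x, y, z in units of 0.5 m (1.0 is 0.5 m), then the turn about the tool's z in units of 90 degrees (1.0 is 90 degrees), then the finger opening in mm, from 0 to 85.4. A call has 1 to 12 rows; each row is the pose to reach, as a shift and turn from the pose commanded when the call began, along the tool's axes at that moment; what a row does not reach only later rows make up. A row lasts 1/8 s, in which the tool goes at most 62.5 mm and 10.7 degrees, less where a joint would pass 70% of its speed; a pose out of reach is approached as far as the arm can. A call with a number of a shift or a turn outside -1 to 1 is refused whole. A call with a gripper value outside its range is refused whole. The fingers move at their own pace and stop on an object; "force" is the grip in N (left out, the last holds). Time passes only in rows, so rows that repeat a pose let the fingers close. It gives the time, the measured TCP pose, the force, the opening and the grip force at its end, in the units of the state.
- robot.get_obs(): the state, without advancing time (a new reading comes with each control period).
- imaging.grab_frame(name): name is "scene" or "side" or "wrist"; returns the picture (400x640x3 uint8, red, green, blue); there is no depth.
- imaging.camera_params(name): a dict with "camera_matrix" (3x3 intrinsics, pixels), "rvec" (rotation vector, rad) and "tvec" (3), from world to camera coordinates, as OpenCV has them. Camera axes: x right, y down, z forward; pixel columns grow to the right and rows downward; lengths in m; the calibration is good to about 2 mm. A picture is of the moment at which its call begins: read the wrist's pose just before it. camera_params takes no time and is no camera call; for the wrist camera it gives the pose at the moment of the call.
- robot.sign_off(): hands the job in; it is judged then, once.
Trained networks look in the newest picture that a camera, given by its name, has taken for a name from the list of things; names that differ only in an ending like _2 or _b are one class to them, and where a whole thing is asked for, a point or a joint stands for the part that bears it (a point fixed in the world has none). Each returns a list of dicts, best first, with "conf" (0 to 1); they miss things now and then, are a little off and sometimes report something else, mostly with a low value. They report only what shows in the picture. A call takes as long as a camera call.
- models.find_in(camera, name): "bbox" ([left, top, right, bottom] in pixels, round what is visible of it).
- models.regions_of(camera, name): "mask" (400x640 bool, what is visible of it) and "bbox" ([left, top, right, bottom] in pixels, round what is visible of it).
- models.tip_of(camera, name): "xy" ([column, row] in pixels: a listed point, or the origin of a listed thing).
The state is a dict: "clock": time; "joint_pos": joint angles; "dq": joint speeds; "tau": joint torques, N m; "eef_pos": TCP position; "tool_rot": TCP orientation; "contact_force": force on the tool from outside, world axes, zero at the start; "wrist_torque": the same for the moment, N m; "width": finger opening in m; "gripper_force": force on a finger pad.
Only numpy, scipy, OpenCV 4.12 (cv2) and the standard library are available. Lean on these libraries where they do the work, as an engineer would, in place of code of your own. Each camera call takes 0.05 s, during which the arm holds its last target. There are 200 camera calls.

## Working session

There is one attempt and no reset: what is moved stays moved. The work goes in short steps, Python scripts to look and compute and a tool call to move; the robot and the scene stay as the last step left them, time stands still between calls to the robot, and variables do not carry over. Pictures are saved under pics/ and viewed, at most 10 in all, crops included, and the job is handed in when it is done.

Besides the shell and the picture viewer there is one more tool, called after ">>>" by a JSON object that holds its "fn" and its "kwargs". send_rows: Moves the arm, as the interface text tells. Shifts and turns lie within -1 to 1; 1 stands for 0.5 m of shift or 90 degrees of turn. Its arguments: {"type":"object","properties":{"commands":{"type":"array"},"force":{"type":"number"}},"required":["commands"]}

```bash
mkdir -p pics; ls
cat > h.py <<'E'
import numpy as np, cv2
from plant import robot, imaging, models
def cam(n):
    p=imaging.camera_params(n); R=cv2.Rodrigues(np.array(p["rvec"],float))[0]
    return np.array(p["camera_matrix"],float),R,np.array(p["tvec"],float).ravel()
def ray(n,uv):
    K,R,t=cam(n); d=R.T@np.linalg.solve(K,[uv[0],uv[1],1]); return -R.T@t,d
def on_z(n,uv,z):
    o,d=ray(n,uv); return o+d*(z-o[2])/d[2]
def proj(n,p):
    K,R,t=cam(n); q=K@(R@np.asarray(p,float)+t); return q[:2]/q[2]
def save(n,f,im): cv2.imwrite(f"pics/{f}.png",im[:,:,::-1])
E
python3 - <<'E'
from h import *
s=robot.get_obs(); print(s["clock"],s["eef_pos"],s["tool_rot"])
H={"strap_pivot":.0425,"strap_eye":.0425,"strap_knob":.0545,"socket_mouth":.033,"key_handle":None,"key_collar":.036,"key_stand":0,"fixture":0,"pot":0,"spool":0,"pliers":0,"tweezers":0}
for c in("scene","side"):
    im=imaging.grab_frame(c); save(c,c+"0",im); print(c,-cam(c)[1].T@cam(c)[2])
    for n,z in H.items():
        if n=="key_handle": z=.079
        for r in models.tip_of(c,n)[:2]: print(n,np.round(r["xy"],1),round(r["conf"],2),np.round(on_z(c,r["xy"],z),4))
E
```

```text
pics
0.0 [ 0.25809025 -0.59595031  0.23033778] [[ 9.17617351e-01  3.97464112e-01 -8.22947128e-04]
 [ 3.97464943e-01 -9.17616003e-01  1.57796110e-03]
 [-1.27966549e-04 -1.77505711e-03 -9.99998416e-01]]
scene [-0.02643815  0.68375036  0.44934159]
strap_pivot [336.9 228.3] 0.71 [0.4631 0.0075 0.0425]
strap_eye [264.6 244.5] 0.72 [0.5199 0.1405 0.0425]
strap_knob [303.8 229.5] 0.89 [0.4908 0.0702 0.0545]
socket_mouth [270.  215.7] 0.97 [0.6104 0.0333 0.033 ]
key_handle [384.2 186.2] 0.72 [ 0.4637 -0.1548  0.079 ]
key_collar [382. 204.] 0.63 [ 0.4686 -0.1595  0.036 ]
key_stand [383.9 217.7] 0.88 [ 0.4684 -0.1713  0.    ]
fixture [305.  241.7] 0.74 [0.5258 0.0248 0.    ]
fixture [217.4 245.2] 0.72 [0.6428 0.1439 0.    ]
pot [314.  286.7] 0.58 [0.4118 0.1368 0.    ]
pliers [400.  245.2] 0.69 [ 0.3774 -0.0833  0.    ]
pliers [218.  247.4] 0.34 [0.6352 0.149  0.    ]
tweezers [385.9 216.8] 0.64 [ 0.4676 -0.1782  0.    ]
tweezers [324.9 205.6] 0.48 [ 0.6052 -0.1393  0.    ]
side [0.15681852 0.84235031 0.5053794 ]
strap_pivot [336.1 214. ] 0.68 [ 0.4624 -0.0122  0.0425]
strap_pivot [354.9 172.1] 0.35 [ 0.4954 -0.2502  0.0425]
strap_eye [281.2 243. ] 0.77 [0.5209 0.1357 0.0425]
strap_knob [308.9 228.8] 0.67 [0.4835 0.0869 0.0545]
socket_mouth [265.3 215.8] 0.8 [0.6108 0.0274 0.033 ]
socket_mouth [303. 238.] 0.62 [0.4958 0.0895 0.033 ]
key_handle [354.6 171.5] 0.62 [ 0.4705 -0.1675  0.079 ]
key_collar [354.5 186.4] 0.51 [ 0.4734 -0.1772  0.036 ]
key_stand [354.  200.7] 0.85 [ 0.4728 -0.1722  0.    ]
key_stand [356.  198.1] 0.61 [ 0.4726 -0.188   0.    ]
fixture [303. 234.] 0.61 [0.5262 0.0211 0.    ]
spool [229.7 248.3] 0.97 [0.6451 0.1246 0.    ]
spool [302.1 237.9] 0.33 [0.5215 0.0371 0.    ]
pliers [383.7 226.1] 0.59 [ 0.372 -0.069  0.   ]
tweezers [301.8 198. ] 0.51 [ 0.6004 -0.1459  0.    ]
```

View pics/scene0.png

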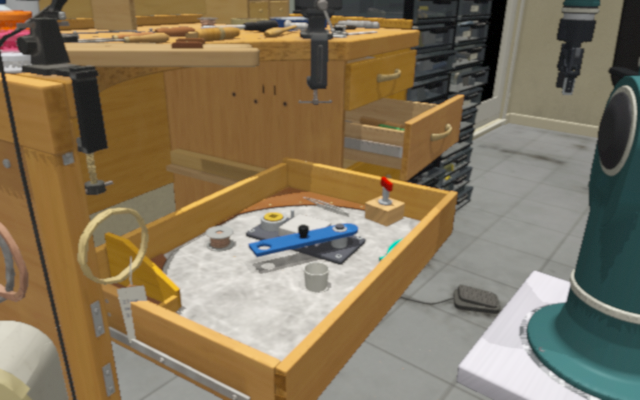

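View pics/side0.png

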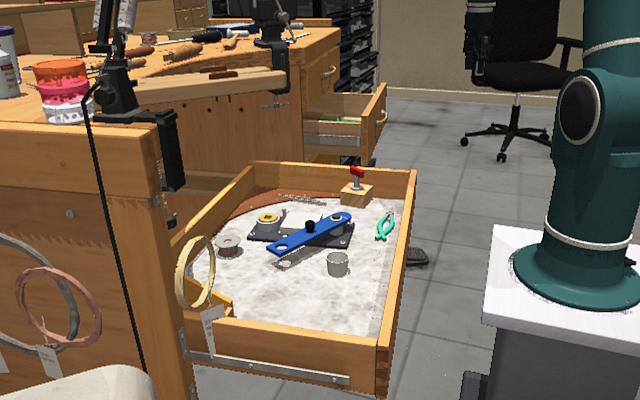

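The scene shows a tray with strap from its pivot (338,230) to its eye (262,246), the barrel at (271,216), the key at (385,190) on its stand, the pliers at (395,248), the pot at (316,277) and the spool at (219,240). The side view agrees with this. Next I'll move the wrist camera above the work to measure it.

>>> {"fn": "send_rows", "kwargs": {"commands": [[0,0,-0.12,0,85],[0.82,-0.77,-0.3,0,85],[0.82,-0.77,-0.3,0,85],[0.82,-0.77,-0.3,0,85],[0.82,-0.77,-0.3,0,85],[0.82,-0.77,-0.3,0,85],[0.82,-0.77,-0.3,0,85],[0.82,-0.77,-0.3,0,85],[0.82,-0.77,-0.3,0,85],[0.82,-0.77,-0.3,0,85],[0.82,-0.77,-0.3,0,85],[0.82,-0.77,-0.3,0,85]]}}

```text
clock: 2.8
eef_pos: [0.4815, -0.0804, 0.3812]
tool_rot: [[0.917, 0.398, -0.0], [0.398, -0.917, -0.001], [-0.0, 0.0, -1.0]]
contact_force: [0.1, -1.5, -0.1]
width: 0.0851
gripper_force: 0.0
```

```bash
cat > look.py <<'E'
from h import *
import sys
s=robot.get_obs(); print(s["clock"],np.round(s["eef_pos"],4),np.round(s["tool_rot"],3).tolist())
H={"strap_pivot":.0425,"strap_eye":.0425,"strap_knob":.0545,"socket_mouth":.033,"key_handle":.079,"key_collar":.036,"key_stand":0,"fixture":0,"pot":0,"spool":0,"pliers":0,"tweezers":0}
c="wrist"; im=imaging.grab_frame(c); save(c,sys.argv[1],im); print(-cam(c)[1].T@cam(c)[2])
for n in (sys.argv[2].split(",") if len(sys.argv)>2 else H):
    for r in models.tip_of(c,n)[:2]: print(n,np.round(r["xy"],1),round(r["conf"],2),np.round(on_z(c,r["xy"],H[n]),4))
E
python3 look.py w1
```

```text
2.8 [ 0.4815 -0.0804  0.3812] [[0.917, 0.398, -0.0], [0.398, -0.917, -0.001], [-0.0, 0.0, -1.0]]
[ 0.55246119 -0.05049442  0.52443538]
strap_pivot [266.7 156.5] 0.9 [0.4594 0.0022 0.0425]
strap_eye [197.4  85.2] 0.72 [0.5223 0.1432 0.0425]
strap_knob [233.2 125.6] 0.62 [0.4873 0.0683 0.0545]
socket_mouth [287.3  62.6] 0.75 [0.6109 0.025  0.033 ]
key_handle [362.1 202.8] 0.94 [ 0.4575 -0.1745  0.079 ]
key_handle [232.7 121.2] 0.53 [0.4967 0.0654 0.079 ]
key_collar [358.2 188.3] 0.91 [ 0.4703 -0.1677  0.036 ]
key_stand [354.2 186.1] 0.78 [ 0.4653 -0.1671  0.    ]
key_stand [264.8 155.7] 0.34 [0.4517 0.0119 0.    ]
fixture [197.8 146.9] 0.7 [0.4177 0.1317 0.    ]
pot [198.4 148.1] 0.94 [0.416  0.1303 0.    ]
pot [276.5 109.4] 0.59 [0.5372 0.0215 0.    ]
spool [229.3  17.3] 0.83 [0.6398 0.1434 0.    ]
spool [365.8 196.9] 0.22 [ 0.455  -0.1968  0.    ]
pliers [291.4 208.2] 0.68 [ 0.3756 -0.0717  0.    ]
tweezers [367.4 109. ] 0.48 [ 0.6024 -0.1267  0.    ]
```

View pics/w1.png

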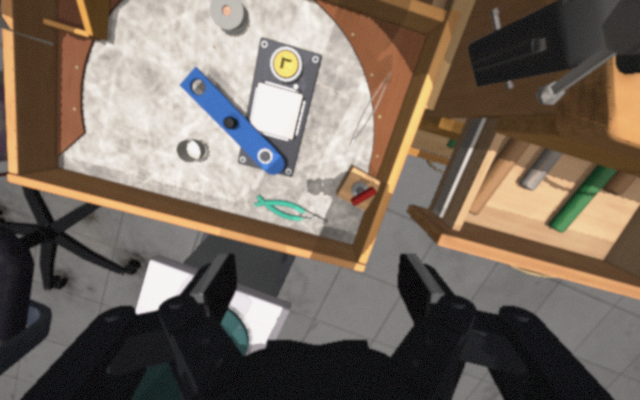

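The wrist view agrees with the earlier positions: pivot (265,156), eye (197,86), knob (231,123), barrel (286,63), key handle (362,198) in the tray's corner. Now I'll grip the knob.

>>> {"fn": "send_rows", "kwargs": {"commands": [[0.136,-0.27,0.3,-0.47,45],[0.136,-0.27,0.3,-0.47,45],[0.136,-0.27,0.3,-0.47,45],[0.136,-0.27,0.52,-0.47,45],[0.136,-0.27,0.52,-0.47,45],[0.136,-0.27,0.52,-0.47,45],[0.136,-0.27,0.67,-0.47,45],[0.136,-0.27,0.67,-0.47,45],[0.136,-0.27,0.67,-0.47,45],[0.136,-0.27,0.67,-0.47,10],[0.136,-0.27,0.67,-0.47,10],[0.136,-0.27,0.67,-0.47,10]], "force": 20}}

```text
clock: 4.95
eef_pos: [0.4918, 0.071, 0.0486]
tool_rot: [[0.411, 0.911, 0.004], [0.911, -0.411, 0.0], [0.002, 0.003, -1.0]]
contact_force: [-2.2, 0.1, 7.6]
width: 0.0186
gripper_force: 19.9
```

Run:
```python
from h import *
s=robot.get_obs();p=s["eef_pos"];R=s["tool_rot"]
P=np.array([.460,.0022]);r=.0755
for a in [60,54,48,42,36,30,24,18,13,8.5,5.5]:
    w=np.r_[P+r*np.array([np.cos(np.radians(a)),np.sin(np.radians(a))]),p[2]+.002]
    print(a,np.round(R.T@(w-p)/.5,3),round((65.5-a)/90,2))
```

```text
60 [-0.001  0.014 -0.004] 0.06
54 [-0.004  0.029 -0.004] 0.13
48 [-0.008  0.045 -0.004] 0.19
42 [-0.013  0.059 -0.004] 0.26
36 [-0.02   0.073 -0.004] 0.33
30 [-0.029  0.087 -0.004] 0.39
24 [-0.039  0.099 -0.004] 0.46
18 [-0.05   0.11  -0.004] 0.53
13 [-0.06   0.119 -0.004] 0.58
8.5 [-0.07   0.126 -0.004] 0.63
5.5 [-0.077  0.13  -0.004] 0.67
```

>>> {"fn": "send_rows", "kwargs": {"commands": [[0,0.014,-0.008,0.06,10],[-0.004,0.029,-0.008,0.13,10],[-0.008,0.045,-0.008,0.19,10],[-0.013,0.059,-0.008,0.26,10],[-0.02,0.073,-0.008,0.33,10],[-0.029,0.087,-0.008,0.39,10],[-0.039,0.099,-0.008,0.46,10],[-0.05,0.11,-0.008,0.53,10],[-0.06,0.119,-0.008,0.58,10],[-0.07,0.126,-0.008,0.63,10],[-0.077,0.13,-0.008,0.65,10],[-0.077,0.13,-0.008,0.65,10]]}}

```text
clock: 6.45
eef_pos: [0.5296, 0.0169, 0.0498]
tool_rot: [[0.991, 0.132, -0.007], [0.132, -0.991, 0.008], [-0.006, -0.009, -1.0]]
contact_force: [-7.6, 17.5, -5.1]
width: 0.0182
gripper_force: 22.5
```

The strap is on its stop: 17 N against the move. I'll release it, rise and look.

>>> {"fn": "send_rows", "kwargs": {"commands": [[0,-0.008,0,0,14],[0,-0.014,0,0,40],[0,-0.014,0,0,40],[0,-0.014,0,0,40],[-0.02,-0.014,-0.15,0,40],[-0.2,-0.014,-0.36,0,40],[-0.2,-0.014,-0.36,0,40],[-0.2,-0.014,-0.36,0,40]]}}

```text
clock: 7.45
eef_pos: [0.4333, 0.0025, 0.2333]
tool_rot: [[0.992, 0.124, 0.005], [0.124, -0.992, -0.001], [0.005, 0.002, -1.0]]
contact_force: [0.3, 0.5, -0.2]
width: 0.0401
gripper_force: 0.0
```

```bash
python3 look.py w2 strap_pivot,strap_eye,strap_knob,socket_mouth,key_handle,key_collar,key_stand
```

```text
7.45 [0.4333 0.0025 0.2333] [[0.992, 0.124, 0.005], [0.124, -0.992, -0.001], [0.005, 0.002, -1.0]]
[0.50899836 0.01296255 0.37849984]
strap_pivot [441.2 168.9] 0.67 [ 0.4721 -0.1444  0.0425]
strap_pivot [314.7 161.8] 0.59 [0.4616 0.0086 0.0425]
strap_eye [315.6  17.1] 0.72 [0.6107 0.0263 0.0425]
strap_eye [363.1 223.9] 0.67 [ 0.3907 -0.0623  0.0425]
strap_knob [311.5  93.9] 0.6 [0.5348 0.0216 0.0545]
strap_knob [360.2 220.6] 0.18 [ 0.3986 -0.0548  0.0545]
socket_mouth [312.8  19.3] 0.75 [0.6093 0.0299 0.033 ]
key_collar [457.6 172.2] 0.61 [ 0.4688 -0.1653  0.036 ]
key_stand [445.  170.1] 0.59 [ 0.4648 -0.1666  0.    ]
```

View pics/w2.png

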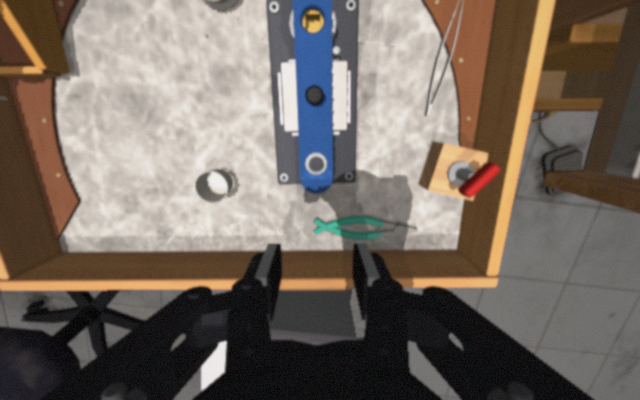

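The strap lies closed over the block, with the eye at (313,18) over the brass barrel. The key is at (462,174), its handle at (480,179). I'll look at it from above.

>>> {"fn": "send_rows", "kwargs": {"commands": [[-0.12,0.33,0,0,40],[-0.12,0.33,0,0,40],[-0.12,0.33,0,0,40],[-0.12,0.33,0,0,40],[-0.12,0.33,0,0,40]]}}

```text
clock: 8.48
eef_pos: [0.395, -0.1672, 0.2295]
tool_rot: [[0.992, 0.126, -0.001], [0.126, -0.992, 0.001], [-0.001, -0.001, -1.0]]
contact_force: [-0.2, 0.4, -0.3]
width: 0.0402
gripper_force: 0.0
```

```bash
python3 look.py w3 key_handle,key_collar,key_stand
python3 - <<'E'
from h import *
imaging.grab_frame("wrist")
for n in("key_handle","key"):
    for r in models.regions_of("wrist",n)[:1]:
        m=r["mask"]; print(n,r["conf"],r["bbox"],m.sum(),cv2.minAreaRect(np.argwhere(m)[:,::-1].astype(np.float32)))
im=imaging.grab_frame("wrist").astype(int)
m=(im[...,0]>120)&(im[...,1]<60)&(im[...,2]<60); m=m.astype(np.uint8)
n,l,st,c=cv2.connectedComponentsWithStats(m); i=1+st[1:,4].argmax(); pts=np.argwhere(l==i)[:,::-1].astype(np.float32)
r=cv2.minAreaRect(pts); print(r,st[i],c[i])
b=np.array([on_z("wrist",q,.089) for q in cv2.boxPoints(r)]); print(b, b.mean(0), on_z("wrist",c[i],.087))
E
```

```text
8.475 [ 0.395  -0.1672  0.2295] [[0.992, 0.126, -0.001], [0.126, -0.992, 0.001], [-0.001, -0.001, -1.0]]
[ 0.47215083 -0.15620133  0.37314462]
key_handle [328.5 123.9] 0.58 [ 0.4676 -0.1686  0.079 ]
key_handle [245.1 186.7] 0.32 [ 0.391 -0.088  0.079]
key_collar [327.3 119.9] 0.97 [ 0.4712 -0.1685  0.036 ]
key_collar [328.4 125.5] 0.27 [ 0.4652 -0.1706  0.036 ]
key_stand [324.7 120.4] 0.66 [ 0.4701 -0.1668  0.    ]
key_handle 0.98 [311.9, 104.8, 347.7, 143.9] 744 ((328.64678955078125, 119.84403228759766), (25.53366470336914, 42.872169494628906), 61.69924545288086)
key 0.62 [310.1, 104.0, 345.6, 137.7] 765 ((327.3000183105469, 119.90000915527344), (24.59674835205078, 44.274147033691406), 26.56505012512207)
((329.8950500488281, 120.00552368164062), (9.960142135620117, 38.50263595581055), 41.987213134765625) [320 104  25  34 167] [333.05988024 119.65269461]
[[ 0.45902532 -0.15531713  0.089     ]
 [ 0.48863288 -0.17660599  0.089     ]
 [ 0.48354166 -0.18463334  0.089     ]
 [ 0.45357886 -0.16343442  0.089     ]] [ 0.47119468 -0.16999772  0.089     ] [ 0.47214315 -0.1732792   0.087     ]
```

View pics/w3.png

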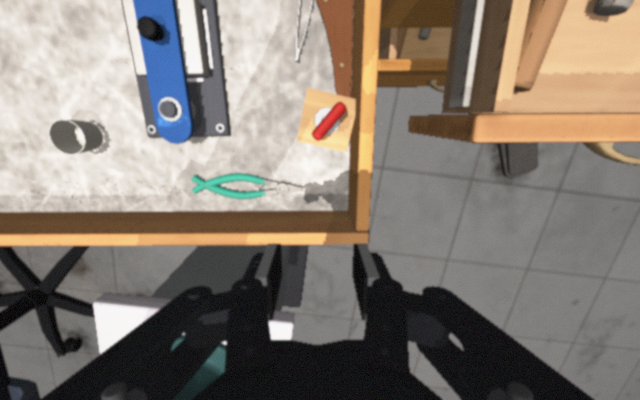

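The key is at (328,120) in its stand, its handle running diagonally up-right. The right wall of the tray is close, at x≈358, so I'll check its height and clearance.

Run:
```python
from h import *
def tri(a,b):
    (o1,d1),(o2,d2)=a,b
    A=np.c_[d1,-d2]; s=np.linalg.lstsq(A,o2-o1,rcond=None)[0]
    return np.round((o1+d1*s[0]+o2+d2*s[1])/2,3), np.linalg.norm(o1+d1*s[0]-o2-d2*s[1]).round(4)
print(tri(ray("wrist",(369,243)),ray("scene",(457,194))), tri(ray("wrist",(369,243)),ray("side",(416,171))))
for z in(.06,.08,.1): print(z,[np.round(on_z("wrist",(u,120),z)[1],4) for u in(350,356,360,373)],[np.round(on_z("wrist",(300,v),z)[0],4) for v in (210,235,245)])
im=imaging.grab_frame("wrist"); save("wrist","w3c",cv2.resize(im[60:260,240:440],(600,600),interpolation=cv2.INTER_CUBIC))
p=robot.get_obs();P=p["eef_pos"];R=p["tool_rot"]
for z in(.16,.06):print(np.round(R.T@(np.array([.470,-.169,z])-P)/.5,3))
print(p["joint_pos"])
```

```text
(array([ 0.339, -0.237,  0.07 ]), np.float64(0.0008)) (array([ 0.338, -0.237,  0.07 ]), np.float64(0.0002))
0.06 [np.float64(-0.193), np.float64(-0.1994), np.float64(-0.2037), np.float64(-0.2176)] [np.float64(0.3655), np.float64(0.3335), np.float64(0.3202)]
0.08 [np.float64(-0.1907), np.float64(-0.1967), np.float64(-0.2007), np.float64(-0.2138)] [np.float64(0.3723), np.float64(0.3423), np.float64(0.3299)]
0.1 [np.float64(-0.1884), np.float64(-0.194), np.float64(-0.1977), np.float64(-0.2099)] [np.float64(0.3791), np.float64(0.3512), np.float64(0.3395)]
[0.149 0.022 0.141]
[0.148 0.022 0.341]
[ 24.49553293   5.60924173  -6.31680549 120.85656804   0.77097386
  53.56259204 -64.98503287]
```

View pics/w3c.png

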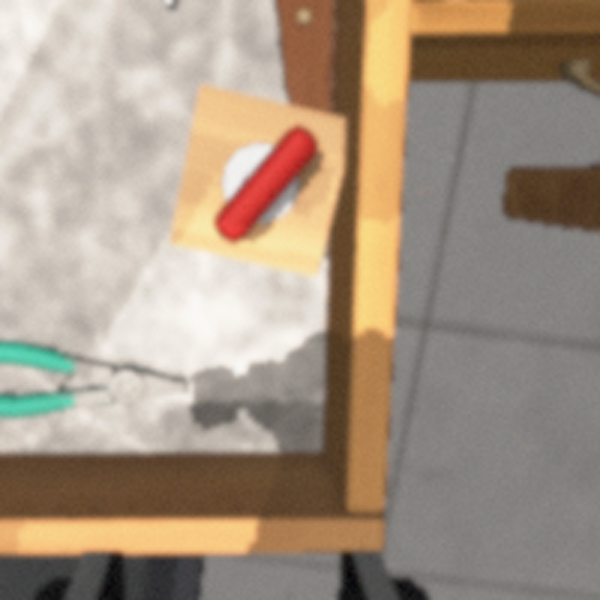

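Wall top is at z≈0.07, with its inner face at y≈-0.20. The handle points at about -34° and is centred on (0.470, -0.169). I'll approach with the gripper narrow, so it clears the wall.

>>> {"fn": "send_rows", "kwargs": {"commands": [[0.05,0,0,-0.12,32],[0.1,0.022,0,-0.24,32],[0.148,0.022,0.05,-0.36,32],[0.148,0.022,0.1,-0.48,32],[0.148,0.022,0.141,-0.6,32],[0.148,0.022,0.141,-0.72,32],[0.148,0.022,0.141,-0.84,32],[0.148,0.022,0.141,-0.96,32],[0.148,0.022,0.141,-1.0,32]]}}

```text
clock: 10.05
eef_pos: [0.4697, -0.1696, 0.1597]
tool_rot: [[-0.129, 0.992, -0.0], [0.992, 0.129, 0.0], [0.0, 0.0, -1.0]]
contact_force: [-0.5, -0.6, 0.2]
width: 0.0321
gripper_force: 0.0
```

>>> {"fn": "send_rows", "kwargs": {"commands": [[0,0,0,-0.12,28],[0,0,0,-0.24,28],[0,0,0,-0.36,28],[0,0,0,-0.48,28],[0,0,0,-0.54,28],[0,0,0,-0.54,28]]}}

```text
clock: 10.8
eef_pos: [0.4697, -0.1697, 0.1597]
tool_rot: [[-0.827, 0.563, 0.0], [0.563, 0.827, 0.0], [0.0, 0.0, -1.0]]
contact_force: [-0.5, -0.5, 0.2]
width: 0.0282
gripper_force: 0.0
```

Run:
```python
from h import *
s=robot.get_obs();P=s["eef_pos"];R=s["tool_rot"];print(P,R.round(3).tolist(),s["joint_pos"].round(1) if hasattr(s["joint_pos"],"round") else s["joint_pos"])
im=imaging.grab_frame("wrist"); 
for n in("key_handle","key_collar"):
    for r in models.tip_of("wrist",n)[:1]: print(n,r, on_z("wrist",r["xy"],.079 if n=="key_handle" else .036))
v=im.copy(); 
for z in(.07,.089):
    q=proj("wrist",[P[0],P[1],z]); cv2.circle(v,tuple(int(x) for x in q),3,(0,255,0),1); print(q)
q=proj("wrist",[.470,-.169,.089]);print(q)
save("wrist","w4",v)
```

```text
[ 0.46965226 -0.16968218  0.15973958] [[-0.827, 0.563, 0.0], [0.563, 0.827, 0.0], [0.0, 0.0, -1.0]] [ 41.3  21.1 -30.1 114.7  14.1  47.7  59. ]
key_handle {'xy': [316.0, 211.4], 'conf': 0.78} [ 0.4717036  -0.16968589  0.079     ]
key_collar {'xy': [316.6, 195.2], 'conf': 0.67} [ 0.4700082  -0.16793353  0.036     ]
[314.69033492 206.27230385]
[314.51406323 213.38401939]
[315.44646136 213.27216406]
```

View pics/w4.png

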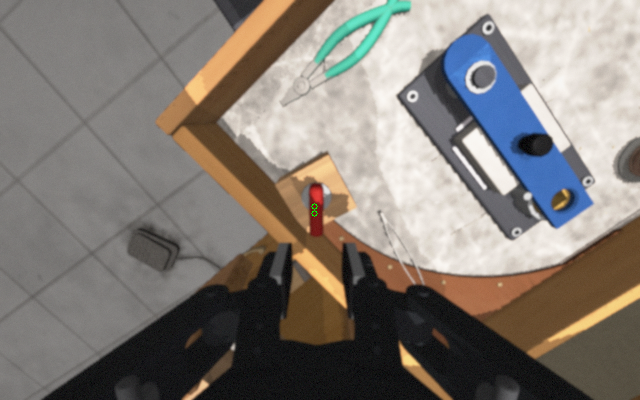

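The handle at (316,210) is upright in the image and centred between the fingers. I'll descend and grip it.

>>> {"fn": "send_rows", "kwargs": {"commands": [[0,0.002,0.08,0,28],[0,0.002,0.15,0,28],[0,0.002,0.18,0,28],[0,0.002,0.18,0,28],[0,0.002,0.18,0,28],[0,0.002,0.18,0,6],[0,0.002,0.18,0,6],[0,0.002,0.18,0,6],[0,0.002,0.18,0,6]], "force": 60}}

```text
clock: 12.08
eef_pos: [0.4708, -0.1692, 0.0706]
tool_rot: [[-0.827, 0.562, 0.001], [0.562, 0.827, -0.001], [-0.002, -0.0, -1.0]]
contact_force: [-1.9, 0.6, 6.0]
width: 0.0105
gripper_force: 68.6
```

>>> {"fn": "send_rows", "kwargs": {"commands": [[0,0,-0.1,0,6],[0,0,-0.2,0,6],[-0.03,0.1,-0.2,0.1,6],[-0.06,0.2,-0.2,0.2,6],[-0.09,0.3,-0.2,0.31,6],[-0.12,0.37,-0.2,0.41,6],[-0.12,0.37,-0.2,0.51,6],[-0.12,0.37,-0.2,0.51,6],[-0.12,0.37,-0.2,0.51,6]]}}

```text
clock: 13.2
eef_pos: [0.6232, -0.0499, 0.1695]
tool_rot: [[-0.174, 0.985, -0.001], [0.985, 0.174, -0.0], [-0.0, -0.001, -1.0]]
contact_force: [0.4, 0.7, -1.6]
width: 0.0104
gripper_force: 74.1
```

```bash
python3 look.py w5 strap_eye,strap_pivot,strap_knob,socket_mouth,key_handle,key_collar
python3 - <<'E'
from h import *
s=robot.get_obs();print(s["joint_pos"],s["width"],s["gripper_force"])
K,R,t=cam("wrist");np.savez("w5.npz",K=K,R=R,t=t)
im=imaging.grab_frame("wrist").astype(int)
m=((im[...,2]>90)&(im[...,2]>im[...,0]*1.8)&(im[...,2]>im[...,1]*1.3)).astype(np.uint8)
n,l,st,c=cv2.connectedComponentsWithStats(m);i=1+st[1:,4].argmax();print(st[i])
cs,_=cv2.findContours((l==i).astype(np.uint8),cv2.RETR_EXTERNAL,cv2.CHAIN_APPROX_NONE)
q=cv2.minAreaRect(max(cs,key=len));b=cv2.boxPoints(q);print(q,b.round(1).tolist());W=np.array([on_z("wrist",x,.0425)[:2] for x in b]);print(W.round(4).tolist())
e=W-np.roll(W,1,0);print(np.linalg.norm(e,axis=1),np.degrees(np.arctan2(e[:,1],e[:,0])))
E
```

```text
13.2 [ 0.6232 -0.0499  0.1695] [[-0.174, 0.985, -0.001], [0.985, 0.174, -0.0], [-0.0, -0.001, -1.0]]
[0.61208925 0.02542552 0.3132041 ]
strap_pivot [150.6 105.1] 0.91 [0.4604 0.0096 0.0425]
strap_pivot [316.5 261.7] 0.27 [ 0.638  -0.1225  0.0425]
strap_knob [228.7 111. ] 0.7 [0.535  0.0173 0.0545]
socket_mouth [314.3 109.6] 0.67 [0.609  0.0321 0.033 ]
key_handle [320.3 262.1] 0.63 [ 0.6383 -0.1022  0.079 ]
key_collar [316.4 228.4] 0.59 [ 0.6318 -0.0864  0.036 ]
[ 16.60981017  30.0940243  -20.45427487  97.38388854  12.39484039
  54.75231559   1.41225544] 0.010361569598171222 74.0881784632802
[ 110   84  228   52 8128]
((223.2254638671875, 109.74578857421875), (227.0226287841797, 46.502685546875), 1.6135388612747192) [[109.0999984741211, 129.8000030517578], [110.4000015258789, 83.30000305175781], [337.29998779296875, 89.69999694824219], [336.0, 136.1999969482422]]
[[0.4222, -0.0189], [0.4252, 0.0226], [0.6268, 0.0525], [0.6335, 0.0122]]
[0.21363221 0.04159411 0.20386104 0.04088847] [-171.63878609   85.87425177    8.4373393   -80.54856498]
```

View pics/w5.png

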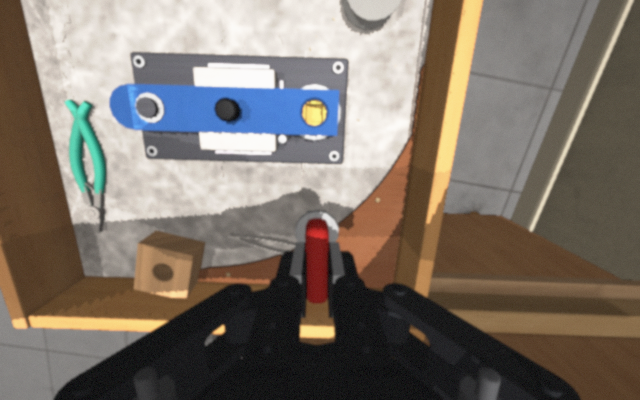

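The strap is straight along the fixture, its eye at (314,112) showing brass through it. The key is held upright at (316,222–302). Next I'll refine the eye centre and the key's offset in the grip.

Run:
```python
from h import *
s=robot.get_obs();P=s["eef_pos"];T=s["tool_rot"]
im=imaging.grab_frame("wrist").astype(int)
blue=((im[...,2]>90)&(im[...,2]>im[...,0]*1.5)&(im[...,2]>im[...,1]*1.3)).astype(np.uint8)
nb=1-blue; w=nb[92:132,292:334].copy(); n,l,st,c=cv2.connectedComponentsWithStats(w,connectivity=4)
for i in range(1,n): print(st[i],c[i]+[292,92])
i=l[112-92,314-292]; cc=c[i]+[292,92]; bb=st[i]; mid=np.array([292+bb[0]+bb[2]/2-.5,92+bb[1]+bb[3]/2-.5])
for q in(cc,mid): print("eye",q,on_z("wrist",q,.0425),on_z("wrist",q,.0385))
yel=((im[...,0]>130)&(im[...,2]<110)&(im[...,1]>90))[92:132,292:334]; yy,xx=np.nonzero(yel); print("yel",xx.mean()+292,yy.mean()+92,on_z("wrist",(xx.mean()+292,yy.mean()+92),.033))
red=((im[...,0]>90)&(im[...,1]<60)&(im[...,2]<60)).astype(np.uint8); n,l,st,c=cv2.connectedComponentsWithStats(red); i=1+st[1:,4].argmax(); print("red",st[i],c[i])
tip=P+T[:,2]*.0616
for h in(.06,.08):
  for d in(-.022,0,.022): print(h,d,proj("wrist",tip-T[:,2]*h+T[:,0]*d).round(1))
ct=[proj("wrist",tip-T[:,2]*.032+.015*(np.cos(a)*T[:,0]+np.sin(a)*T[:,1])) for a in np.linspace(0,6.28,40)]
print("collar pred",np.min(ct,0),np.max(ct,0))
v=im.astype(np.uint8).copy(); cv2.polylines(v,[np.array(ct).round().astype(int)],True,(0,255,0),1)
E2=np.r_[on_z("wrist",mid,.0425)]
ce=[proj("wrist",E2+[.0115*np.cos(a),.0115*np.sin(a),0]) for a in np.linspace(0,6.28,40)]; cv2.polylines(v,[np.array(ce).round().astype(int)],True,(255,0,255),1)
save("wrist","w5c",cv2.resize(v[70:310,230:400],(510,600)[0:2] if 0 else (425,600),interpolation=cv2.INTER_NEAREST))
```

```text
[  9   7  26  28 565] [313.11504425 112.57876106]
eye [313.11504425 112.57876106] [0.60859031 0.02946006 0.0425    ] [0.60853201 0.02951332 0.0385    ]
eye [313.5 112.5] [0.60892909 0.02958964 0.0425    ] [0.6088758 0.0296448 0.0385   ]
yel 313.45454545454544 106.7603305785124 [0.60788276 0.03482585 0.033     ]
red [ 306  219   23   85 1609] [316.87072716 261.01678061]
0.06 -0.022 [313.3 288.3]
0.06 0 [313.2 255.5]
0.06 0.022 [313.  219.8]
0.08 -0.022 [312.9 310.3]
0.08 0 [312.7 274. ]
0.08 0.022 [312.5 234.3]
collar pred [291.49978694 214.87139065] [335.8666187  255.76652653]
```

View pics/w5c.png

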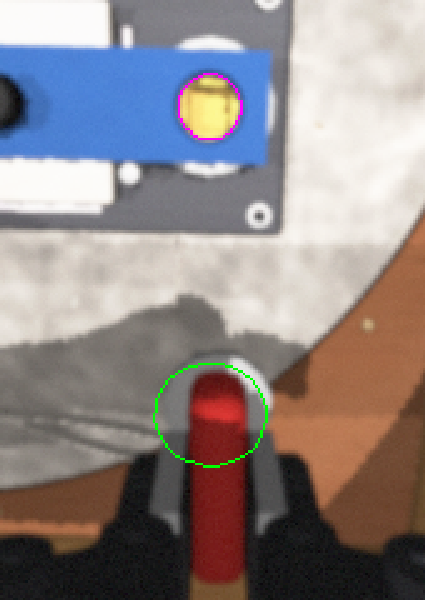

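The green model of the collar shows that the held key really sits about 4 px right of and 3 px above the prediction. I'll correct by that much and hover just over the eye.

>>> {"fn": "send_rows", "kwargs": {"commands": [[0.08,-0.005,0,0.018,6],[0.158,-0.005,0,0.018,6],[0.158,-0.005,0,0.018,6],[0.158,-0.005,0.07,0.018,6],[0.158,-0.005,0.12,0.018,6],[0.158,-0.005,0.12,0.018,6],[0.158,-0.005,0.12,0.018,6]]}}

```text
clock: 14.52
eef_pos: [0.6085, 0.0276, 0.1107]
tool_rot: [[-0.144, 0.99, 0.001], [0.99, 0.144, -0.0], [-0.0, 0.001, -1.0]]
contact_force: [0.1, -0.3, -1.2]
width: 0.0103
gripper_force: 74.1
```

Run:
```python
from h import *
s=robot.get_obs();P=s["eef_pos"];T=s["tool_rot"];print(P,T.round(3).tolist())
tiles=[]
for c,(x,y,wd,hh) in {"wrist":(240,120,150,150),"scene":(230,150,100,100),"side":(220,150,100,100)}.items():
    im=imaging.grab_frame(c); v=cv2.resize(im[y:y+hh,x:x+wd],(400 if c=="wrist" else 200,)*2 if 0 else (266,266),interpolation=cv2.INTER_CUBIC)
    tiles.append(v)
save("x","w6",np.hstack(tiles))
```

```text
[0.60852575 0.02759574 0.11068343] [[-0.144, 0.99, 0.001], [0.99, 0.144, -0.0], [-0.0, 0.001, -1.0]]
```

View pics/w6.png

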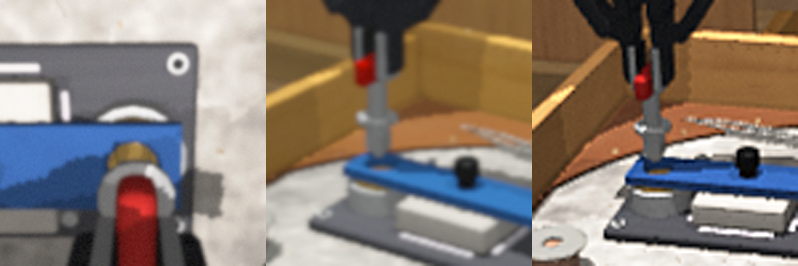

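The wrist tile shows the collar about 2 mm to the right of the eye's centre. The scene and side tiles have the shank just left of the eye, which agrees. I'll correct and descend in small steps.

>>> {"fn": "send_rows", "kwargs": {"commands": [[-0.001,-0.004,0,0,6],[-0.001,-0.004,0,0,6],[-0.001,-0.004,0.01,0,6],[-0.001,-0.004,0.018,0,6],[-0.001,-0.004,0.025,0,6],[-0.001,-0.004,0.03,0,6],[-0.001,-0.004,0.03,0,6]]}}

```text
clock: 15.55
eef_pos: [0.6056, 0.0272, 0.0944]
tool_rot: [[-0.144, 0.99, -0.001], [0.99, 0.144, -0.0], [0.0, -0.001, -1.0]]
contact_force: [-0.3, 0.2, -0.7]
width: 0.0104
gripper_force: 74.1
```

>>> {"fn": "send_rows", "kwargs": {"commands": [[0,0.001,0,0,6],[0,0.001,0.006,0,6],[0,0.001,0.012,0,6],[0,0.001,0.016,0,6],[0,0.001,0.016,0,6]]}}

```text
clock: 16.18
eef_pos: [0.6061, 0.0272, 0.0865]
tool_rot: [[-0.144, 0.99, -0.0], [0.99, 0.144, -0.0], [0.0, -0.0, -1.0]]
contact_force: [-0.6, 0.8, -0.5]
width: 0.0106
gripper_force: 74.1
```

The tip is in the socket with no contact force. Going down the rest of the way.

>>> {"fn": "send_rows", "kwargs": {"commands": [[0,0,0.006,0,6],[0,0,0.012,0,6],[0,0,0.017,0,6],[0,0,0.02,0,6],[0,0,0.022,0,6],[0,0,0.022,0,6]]}}

```text
clock: 16.92
eef_pos: [0.6063, 0.0272, 0.0771]
tool_rot: [[-0.144, 0.99, -0.0], [0.99, 0.144, -0.001], [-0.001, -0.0, -1.0]]
contact_force: [-3.7, -0.9, 9.4]
width: 0.0105
gripper_force: 75.8
```

>>> {"fn": "send_rows", "kwargs": {"commands": [[0,0,0,0.1,6],[0,0,0,0.2,6],[0,0,0,0.3,6],[0,0,0,0.4,6],[0,0,0,0.5,6],[0,0,0,0.6,6],[0,0,0,0.68,6],[0,0,0,0.76,6],[0,0,0,0.76,6]]}}

```text
clock: 18.05
eef_pos: [0.6055, 0.0274, 0.0771]
tool_rot: [[0.867, 0.498, -0.002], [0.498, -0.867, -0.0], [-0.002, -0.001, -1.0]]
contact_force: [-5.8, -0.5, 11.8]
width: 0.0105
gripper_force: 75.8
```

```bash
python3 -c "
from h import *
s=robot.get_obs();print(s['wrist_torque'],s['joint_pos'],s['contact_force'])"
```

```text
[-0.14721696  1.41677642 -0.01978933] [ -4.3173734   33.62600577  -1.91800024 104.04141786   1.59721045
  42.46727568 -67.21929818] [-5.77716837 -0.52977701 11.75633074]
```

>>> {"fn": "send_rows", "kwargs": {"commands": [[0,0,0,0.04,6],[0,0,0,0.08,6],[0,0,0,0.12,6],[0,0,0,0.15,6],[0,0,0,0.15,6]]}}

```text
clock: 18.68
eef_pos: [0.6053, 0.0278, 0.0771]
tool_rot: [[0.959, 0.283, -0.002], [0.283, -0.959, 0.0], [-0.002, -0.001, -1.0]]
contact_force: [-6.3, 0.0, 11.6]
width: 0.0106
gripper_force: 75.9
```

```bash
python3 -c "
from h import *
s=robot.get_obs();print(s['wrist_torque'],s['joint_pos'],s['contact_force'])"
```

```text
[-0.01557299  1.56408533  0.06838109] [ -6.8631836   33.53182008   1.42973214 104.23279431  -1.20823336
  42.37566997 -78.34601368] [-6.34608342  0.03062184 11.59062098]
```

>>> {"fn": "send_rows", "kwargs": {"commands": [[0,0,0,0.04,6],[0,0,0,0.07,6],[0,0,0,0.07,6]]}}

```text
clock: 19.05
eef_pos: [0.6052, 0.028, 0.0771]
tool_rot: [[0.984, 0.177, -0.002], [0.177, -0.984, 0.0], [-0.002, -0.001, -1.0]]
contact_force: [-6.5, -0.7, 11.9]
width: 0.0108
gripper_force: 76.0
```

```bash
python3 -c "
from h import *
s=robot.get_obs();print(s['wrist_torque'],s['joint_pos'],s['contact_force'])"
```

```text
[0.08472769 1.71579203 0.37569644] [ -8.07413515  33.51416212   3.00431394 104.32295562  -2.5000957
  42.36413077 -83.51339597] [-6.45342753 -0.65029072 11.91584175]
```

Torque has risen well above friction, so the barrel is at its stop. I'll nudge it a little further, release and rise.

>>> {"fn": "send_rows", "kwargs": {"commands": [[0,0,0,0.03,6],[0,0,0,0.03,6],[0,0,0,0.03,20],[0,0,0,0.03,35],[0,0,0,0.03,35],[0,0,0,0.03,35],[0,0,-0.04,0.03,35],[0,0,-0.12,0.03,35],[-0.12,0,-0.24,0.03,35],[-0.12,0,-0.24,0.03,35],[-0.12,0,-0.24,0.03,35]]}}

```text
clock: 20.42
eef_pos: [0.5478, 0.0165, 0.1987]
tool_rot: [[0.992, 0.128, 0.005], [0.128, -0.992, 0.001], [0.005, 0.0, -1.0]]
contact_force: [0.8, 0.7, 0.2]
width: 0.035
gripper_force: 0.0
```

```bash
cat > chk.py <<'E'
from h import *
s=robot.get_obs();P=s["eef_pos"];T=s["tool_rot"];print(s["clock"],P,s["contact_force"])
im=imaging.grab_frame("wrist").astype(int)
for n,z in {"strap_pivot":.0425,"strap_knob":.0545,"key_handle":.0855,"key_collar":.0425,"key":.0155,"pot":0,"spool":0,"pliers":0,"tweezers":0}.items():
    for r in models.tip_of("wrist",n)[:1]: print(n,np.round(r["xy"],1),round(r["conf"],2),on_z("wrist",r["xy"],z).round(4))
red=((im[...,0]>110)&(im[...,1]<70)&(im[...,2]<70)).astype(np.uint8); n,l,st,c=cv2.connectedComponentsWithStats(red); i=1+st[1:,4].argmax()
q=cv2.minAreaRect(np.argwhere(l==i)[:,::-1].astype(np.float32));b=np.array([on_z("wrist",x,.0955)[:2] for x in cv2.boxPoints(q)])
e=b-np.roll(b,1,0);print("handle",st[i],b.mean(0),np.linalg.norm(e,axis=1).round(4),np.degrees(np.arctan2(e[:,1],e[:,0])).round(1))
m=((im[...,2]>90)&(im[...,2]>im[...,0]*1.8)&(im[...,2]>im[...,1]*1.3)).astype(np.uint8)
n,l,st,c=cv2.connectedComponentsWithStats(m);i=1+st[1:,4].argmax()
b=np.array([on_z("wrist",x,.0425)[:2] for x in cv2.boxPoints(cv2.minAreaRect(np.argwhere(l==i)[:,::-1].astype(np.float32)))]);e=b-np.roll(b,1,0);print("strap",np.linalg.norm(e,axis=1).round(4),np.degrees(np.arctan2(e[:,1],e[:,0])).round(1))
for c in("scene","side"):
    imaging.grab_frame(c)
    for n,z in {"key_handle":.0855,"key_collar":.0425}.items():
        for r in models.tip_of(c,n)[:1]: print(c,n,r["xy"],round(r["conf"],2),proj(c,[.608,.029,z]).round(1))
E
python3 chk.py
```

```text
20.425 [0.5478276  0.01653917 0.19871439] [0.78796215 0.74356709 0.17809054]
strap_pivot [314.2 262.2] 0.86 [0.461  0.0092 0.0425]
strap_knob [313.9 204.8] 0.89 [0.5358 0.019  0.0545]
key_handle [312.4 137.3] 0.94 [0.6073 0.0292 0.0855]
key_collar [311.9 131. ] 0.6 [0.6104 0.0307 0.0425]
key [311.2 132.9] 0.64 [0.6069 0.0314 0.0155]
pot [221.3 268.5] 0.56 [0.4111 0.1315 0.    ]
spool [218.6  91.4] 0.55 [0.6376 0.1409 0.    ]
pliers [360.7 308.8] 0.92 [ 0.371  -0.0696  0.    ]
tweezers [443.4 152.5] 0.68 [ 0.6039 -0.1292  0.    ]
handle [305 112  14  50 567] [0.60783471 0.02930407] [0.0407 0.0101 0.0406 0.0106] [  10.2  -79.4 -169.   100.8]
strap [0.0867 0.0386 0.0866 0.0421] [   7.7  -81.  -170.    99.1]
scene key_handle [274.7, 192.2] 0.71 [271.9 191. ]
scene key_collar [271.6, 211.7] 0.63 [272.3 211. ]
side key_handle [263.8, 197.2] 0.76 [264.4 194.2]
side key_collar [266.1, 211.8] 0.9 [265.8 212.4]
```

```bash
python3 -c "
from plant import robot
print(robot.sign_off())"
```

```text
the job is handed in; nothing more can be done
None
```

The job is handed in: the strap is closed against its stop, and the key is in the socket with its collar on the strap and turned clockwise to its stop. One oddity: the handle turned about 88°, against the 80° or so I expected for the lock plus play, which I put down to give at the stop. I saw no sign that the pot, spool, pliers or tweezers moved.

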